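# Fit the tube platform on the bench shaker and lock it

## Robot

A 6-joint arm with a two-finger parallel gripper is mounted at the origin on a cart in front of the work surface, level with it; the furniture and walls round the work are solid. World frame = base frame: x ahead of the robot, y to its left, z up, the work surface at z = 0. Lengths are in m, angles in degrees, forces in N, time in s.
With the tool pointing down it reaches from about 0.35 to 0.875 m from the base axis. Payload 4.2 kg.
Tool frame: the origin (TCP) lies midway between the tips of the shut fingers; the grasp point (between the pads) lies 19 mm behind it; z points along the fingers, y is the line along which they close (so a half turn about z gives the same grasp; the last joint's range is limited). The gripper opens to 87 mm and grips with 3 to 60 N. Pads are 19 mm wide; open, the fingers measure 117 mm over their backs; the gripper's body (75 mm by 190 mm) begins 51 mm behind the grasp point.
Start: joints at [89.244, 22.042, 0.453, 0, -68.411, -14.817], TCP at [0.168, 0.602, 0.223] pointing down, gripper open.
Joint ranges: [-179.83, 179.83], [-69.29, 118.12], [-61.27, 80.66], [-181.25, 117.63], [-171.15, -9.14], [-177.46, 177.46]. Speed limits (degrees/s): [159.86, 159.86, 180, 180, 180, 180].

## Interface

Orientations are given as [roll, pitch, yaw] about the fixed x, y, z axes, in that order (R = Rz(yaw) Ry(pitch) Rx(roll)).
In Python, from workcell import env gives the robot as it stands. Calls block until the motion is done:
- env.goto(position, orientation): joint-space move of the TCP to a pose.
- env.move_straight(position, rotation=None, rate=0.15, force_limit=None): straight line of the TCP; rotation=None keeps the orientation; rate is the mean speed in m/s. With force_limit (N) it stops when the force on the tool has changed by that much, and returns True; else False.
- env.set_joints(angles): joint-space move.
- env.gripper_to(opening, grasp_force=None): opening from 0.0 (shut) to 1.0 (fully open); grasp_force is the grip in N (None keeps the last); returns when the fingers have stopped.
- env.dwell(seconds).
- env.inverse_kinematics(position, orientation): joint angles nearest the present ones, or None.
- env.read_state(): the state.
- env.grab_frame(name): name is "scene" or "top" or "wrist"; returns a dict with "image" (384x512x3 uint8, blue, green, red), "fx", "fy", "cx", "cy" (pixels), "D" ([k1, k2, p1, p2, k3] as OpenCV has them; the pictures are not rectified), "position" and "orientation" of the camera in the world. Camera axes: x right, y up, looking along -z (the intrinsics and any distortion apply to the point x, -y, -z); pixel columns grow to the right and rows downward; lengths in m; the calibration is good to about 2 mm. A picture is of the moment at which its call begins. There is no depth.
A pose or a line that the arm cannot do raises env.Unreachable and nothing moves.
- env.close_job(): hands the job in; it is judged then, once.
Trained networks look in a picture, given as the dict that the camera call returned (one of the last four; its "shot" number tells which), for a name from the list of things; names that differ only in an ending like _2 or _b are one class to them, and where a whole thing is asked for, a point or a joint stands for the part that bears it (a point fixed in the world has none). Each returns a list of dicts, best first, with "score" (0 to 1); they miss things now and then, are a little off and sometimes report something else, mostly with a low value. They report only what shows in the picture. A call takes as long as a camera call.
- env.search_frame(picture, thing): "xyz" ([x, y, z] in m, in world coordinates, good to about 4 mm: the middle of the surface that is visible of it).
- env.trace(picture, thing): "mask" (384x512 bool, what is visible of it).
The state is a dict: "clock": time; "joint_positions": joint angles; "qvel": joint speeds; "joint_torque": joint torques, N m; "position": TCP position; "tool_rot": TCP orientation; "force": force on the tool from outside, world axes, zero at the start; "wrist_torque": the same for the moment, N m; "opening": opening from 0.0 (shut) to 1.0 (fully open); "finger_force": force on a finger pad.
Only numpy, scipy, OpenCV 4.12 (cv2) and the standard library are available. Lean on these libraries where they do the work, as an engineer would, in place of code of your own. Each camera call takes 0.05 s, during which the arm holds its last target. There are 200 camera calls.

## Task

Fit the loose tube platform onto the bench shaker: pull the shaker's locking knob fully out, lower the platform flat onto the drive plate so that both locating pins stand in its two holes, then push the knob fully home so that its bolt locks the platform down. Either way round will do; do not let the platform drop, and leave the tube rack, the two dropper bottles and the weighing dish where they stand.

Things in the scene. Friction and masses are not known exactly. Their poses are not given: they have to be found in the camera images.
- shaker: White bench shaker, fixed to the desk; housing 150 (x) x 170 (y) x 54 mm high, a display and two small dials on its front face. Origin: centre of its underside, on the desk; x points to its rear, so front and locking knob lie towards its -x; z up. In front of the drive plate a dark guide block (x -90 to -66, y +-17 mm, top 101 mm up, a brass screw and pin on it to 110 mm) carries the bolt.
- seat (a point): Centre of the top face of the shaker's aluminium drive plate (104 x 140 mm), 70 mm above the desk; axes as the shaker's. Two upright steel locating pins stand on it at x = 0, y = -50 and +50 mm: 10 mm in diameter, 16 mm tall, the upper 6 mm tapered. The seated platform's origin lies at this point.
- lock_knob (a joint): Slide of the locking knob and bolt along the shaker's x, in m: 0 = fully home (pushed in), 0.028 = fully out (pulled to the front, -x). A two-position spring detent holds it at either end: about 7 N to start it, falling steadily to 1 N of friction at mid-travel (14 mm); past mid-travel the detent draws it to the other end. Rigid stops at both ends.
- knob_grip (a point): Centre of the black locking knob, a rounded block 16 (x) x 30 (y) x 28 mm (z) with ribbed flat sides, 84 mm above the desk; 110 mm in front of the shaker's origin when home, 138 mm when out; axes as the shaker's, moves with the knob. Behind it a 12 mm steel stem; when home 12 mm are free between knob and guide block. Free on both sides and below for fingers from above.
- bolt_tip (a point): Tip of the 12 mm round steel bolt on the knob's stem; moves with the knob. Home: 40 mm in front of the seat's centre, its underside 8 mm above the drive plate, so it bars a platform's way down, or locks a seated one by reaching 20 mm over its front edge, 2 mm above the plate. Out: it is inside the guide block, 8 mm clear of the platform's edge.
- platform: Loose tube platform, 0.25 to 0.5 kg: aluminium plate 120 (x) x 160 (y) x 6 mm, two through holes of 13 mm at x = 0, y = -50 and +50 mm for the pins, two rows of white tube sockets (top 28 mm above the underside, 22 mm of the front and rear edges left bare), black carrying bar. Origin: centre of the plate's underside, z up. Same front and back. It stands on the desk beside the shaker.
- bar (a point): Centre of the platform's black carrying bar: 12 mm wide (x), 14 mm high, 140 mm along the platform's y between two posts; 58 mm above the platform's underside (its top at 65 mm), straight above the line of the two holes, with the centre of mass below it. Axes as the platform's. The screen stands behind: world x 0.66, y 0.06 to 0.52, from 0.11 m up.
- tube_rack: White foam rack of red-capped tubes, 208 x 148 x 109 mm, standing at the right of the desk; origin: centre of its underside. To be left alone.
- bottle_a: Small white dropper bottle with a green tip, 27 mm in diameter, 78 mm tall, standing; origin: centre of its underside. To be left alone.
- bottle_b: Small white dropper bottle with an orange tip, 27 mm in diameter, 78 mm tall, standing; origin: centre of its underside. To be left alone.
- weighing_dish: Shallow white weighing dish, 90 mm in diameter, 14 mm tall; origin: centre of its underside. To be left alone.

How it is judged (in metres and radians):
On the way, in this order (a step that is already met when the one before it is completed fails the run):
1. the locking knob is pulled fully out (within 3 mm of its outer end) (value of joint lock_knob above 0.025 m), for 0.2 s.
2. the platform lies flat on the drive plate with both pins in its holes, the knob still out (z of platform in the frame of seat between -0.003 and 0.0025 m and horizontal distance between platform and seat below 0.004 m and angle between the y axis of platform and the y axis of seat, either way round below 0.06 rad and angle between platform's own z axis and vertical below 0.04 rad and value of joint lock_knob above 0.02 m), for 0.2 s.
At the end, for the whole second after the job is handed in: The platform lies at rest flat on the drive plate (underside within 2.5 mm of it, centred within 4 mm and aligned within 0.06 rad, either way round, tilt below 0.04 rad) with both pins in its holes, and the locking knob is home within 2 mm (z of platform in the frame of seat between -0.003 and 0.0025 m and horizontal distance between platform and seat below 0.004 m and angle between the y axis of platform and the y axis of seat, either way round below 0.06 rad and angle between platform's own z axis and vertical below 0.04 rad and value of joint lock_knob below 0.002 m and linear speed of platform below 0.02 m/s); the robot touches nothing.
It fails at once if the platform falls: it moves faster than 0.6 m/s without being held (a drop of about 20 mm) (linear speed of platform above 0.6 m/s and contact force between the fingers and platform below 0.05 N).
It fails at once if the tube rack, a dropper bottle or the weighing dish is shifted by more than 25 mm or knocked over (distance of any of tube_rack, bottle_a, bottle_b, weighing_dish from where it was at the start of the episode above 0.025 m or angle between any of tube_rack, bottle_a, bottle_b's own z axis and vertical above 0.5 rad).
It also fails if it takes over 61 s, if anything falls off the work surface, if the arm or the gripper's body presses on something with over 40 N, if the wrist force passes 120 N, or if a joint passes its speed limit or range.

## Working session

There is one attempt and no reset: what is moved stays moved. The work goes in short steps, each a Python script; the robot and the scene stay as the last script left them, time stands still between calls to the robot, and variables do not carry over. Pictures are saved under pics/ and viewed, at most 10 in all, crops included, and the job is handed in when it is done.

```bash
mkdir -p pics; cat > h.py <<'E'
from workcell import env
import numpy as np, cv2
from scipy.spatial.transform import Rotation as R
def camR(f):
    return R.from_euler('xyz',np.array(f["orientation"]),degrees=True).as_matrix()
def K(f): return np.array([[f["fx"],0,f["cx"]],[0,f["fy"],f["cy"]],[0,0,1.]])
def ray(f,uv):
    p=cv2.undistortPoints(np.array(uv,float).reshape(-1,1,2),K(f),np.array(f["D"],float))[:,0]
    d=np.c_[p[:,0],-p[:,1],-np.ones(len(p))]@camR(f).T
    return np.array(f["position"]),d
def onz(f,uv,z):
    o,d=ray(f,uv); return o+d*((z-o[2])/d[:,2])[:,None]
def proj(f,P):
    q=(np.atleast_2d(P)-np.array(f["position"]))@camR(f); q=q*[1,-1,-1]
    return cv2.projectPoints(q,np.zeros(3),np.zeros(3),K(f),np.array(f["D"],float))[0][:,0]
E
python3 - <<'E'
from h import *
ims=[]
for n in ["scene","top"]:
    f=env.grab_frame(n); ims.append(f["image"]); print(n,f["position"],f["orientation"],f["fx"],f["D"])
    for t in ["shaker","platform","bar","knob_grip","bottle_a","weighing_dish","tube_rack"]:
        for r in env.search_frame(f,t)[:2]: print(t,np.round(r["xyz"],3),round(r["score"],2),np.round(proj(f,r["xyz"])[0]))
    cv2.imwrite(f"pics/{n}.png",cv2.resize(f["image"],(768,576)))
print(env.read_state())
E
```

```text
scene [-0.34233886 -0.27467951  0.84403568] [ 48.22203042   0.84810951 -65.81328329] 463.88619551257784 [-0.06696057  0.          0.          0.          0.        ]
shaker [0.473 0.311 0.066] 0.8 [187. 161.]
platform [0.556 0.027 0.017] 0.59 [296. 183.]
bar [0.556 0.031 0.018] 0.83 [294. 183.]
knob_grip [0.398 0.333 0.09 ] 0.45 [164. 168.]
knob_grip [0.472 0.306 0.066] 0.34 [188. 161.]
bottle_a [0.465 0.164 0.04 ] 0.55 [235. 184.]
bottle_a [0.406 0.155 0.038] 0.54 [228. 199.]
weighing_dish [ 0.302  0.408 -0.   ] 0.69 [125. 209.]
tube_rack [ 0.378 -0.229  0.073] 0.6 [377. 243.]
top [0.31168023 0.10221863 1.11168722] [  8.41713718  -0.59971504 -88.64013973] 363.8336533571869 [-0.08660625  0.          0.          0.          0.        ]
shaker [0.505 0.324 0.069] 0.75 [175. 178.]
platform [0.574 0.034 0.006] 0.92 [273. 163.]
bar [0.572 0.033 0.006] 0.94 [274. 163.]
knob_grip [0.41  0.336 0.091] 0.52 [168. 210.]
bottle_a [0.41  0.157 0.046] 0.41 [232. 213.]
bottle_a [0.502 0.326 0.066] 0.23 [175. 180.]
weighing_dish [0.297 0.415 0.005] 0.77 [146. 249.]
tube_rack [ 0.407 -0.211  0.099] 0.74 [361. 215.]
{'clock': 0.8, 'joint_positions': array([ 8.92442382e+01,  2.20405575e+01,  4.51483841e-01,  7.14970978e-04,
       -6.84119368e+01, -1.48170024e+01]), 'qvel': array([ 0.10151994,  0.01148085,  0.06892089, -0.01856331, -0.09520697,
        0.00469734]), 'joint_torque': array([ 9.72630150e-04, -3.90406108e+01,  1.87613529e+01,  4.22427088e+00,
        1.56021357e-02, -8.76042577e-06]), 'position': array([0.16775902, 0.60203023, 0.22255594]), 'tool_rot': array([ 1.79999193e+02, -9.01100535e-04, -1.55725010e+01]), 'force': array([ 0.35047171,  0.23965784, -0.05966458]), 'wrist_torque': array([ 0.03597089, -0.03725814, -0.00082979]), 'finger_force': 0.0, 'opening': 0.9991210201490897}
```

View pics/top.png

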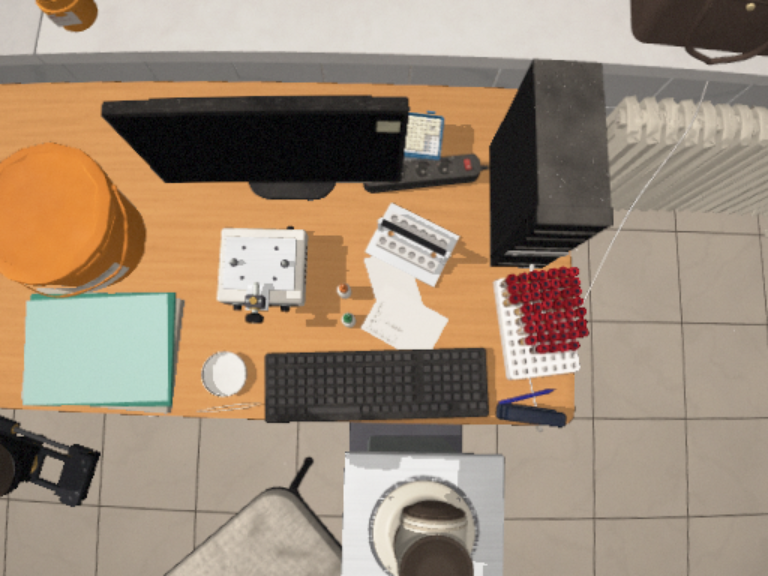

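View pics/scene.png

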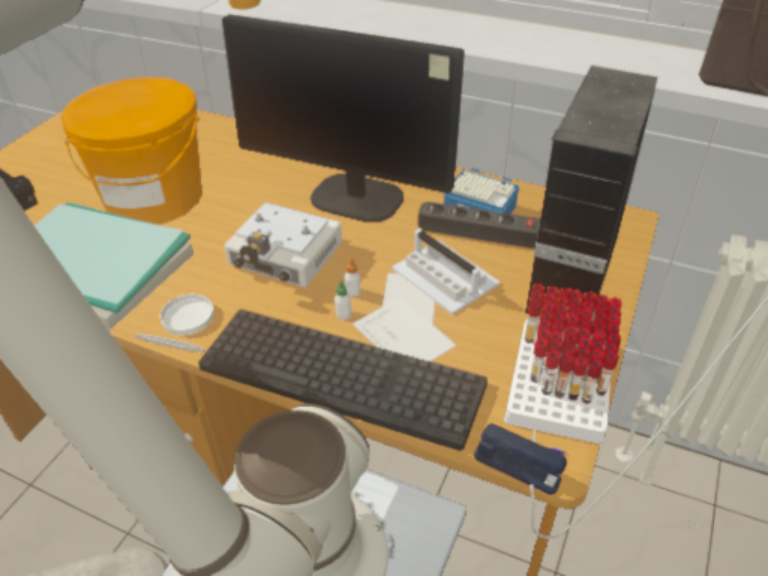

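The top view (768 px scale) shows the shaker's pins at about (234,262) and (285,263) and the knob at (254,318). The bar runs from (382,220) to (446,252). The scene view agrees, with the screen behind the shaker and the bottles between shaker and platform. Next I'll take wrist pictures.

```bash
python3 - <<'E'
from h import *
f=env.grab_frame("top")
p=onz(f,[[156,174.7],[190,175.3]],.086); print("pins",p,p.mean(0))
b=onz(f,[[382/1.5,220/1.5],[446/1.5,252/1.5]],.065); print("bar",b,b.mean(0))
print("knob",onz(f,[[254/1.5,318/1.5]],.098))
for i,(pos,yaw) in enumerate([((.40,.315,.33),0),((.47,.04,.33),0)]):
    env.goto(pos,[180,0,yaw])
    f=env.grab_frame("wrist"); print(f["position"],f["orientation"],f["fx"],f["D"],env.read_state()["clock"])
    np.save(f"w{i}.npy",f,allow_pickle=True)
    for t in ["bar","knob_grip","platform","shaker"]:
        for r in env.search_frame(f,t)[:2]: print(t,np.round(r["xyz"],3),round(r["score"],2),np.round(proj(f,r["xyz"])[0]))
    cv2.imwrite(f"pics/w{i}.png",cv2.resize(f["image"],(768,576)))
E
```

```text
pins [[0.51095275 0.37672641 0.086     ]
 [0.51154175 0.27816917 0.086     ]] [0.51124725 0.32744779 0.086     ]
bar [[ 0.60700753  0.09417107  0.065     ]
 [ 0.54562115 -0.03305838  0.065     ]] [0.57631434 0.03055635 0.065     ]
knob [[0.40317199 0.32911233 0.098     ]]
[0.48302567 0.31487283 0.49151292] [-1.74769507e+01 -3.80671462e-02 -8.99935366e+01] 332.6460333485395 [-0.09282687  0.          0.          0.          0.        ] 2.3333
bar [0.561 0.034 0.012] 0.78 [453.  35.]
bar [0.413 0.336 0.093] 0.47 [234. 147.]
knob_grip [0.411 0.332 0.091] 0.97 [237. 149.]
platform [0.557 0.036 0.014] 0.83 [452.  37.]
shaker [0.511 0.334 0.068] 0.9 [235.  64.]
shaker [0.419 0.336 0.093] 0.49 [233. 143.]
[0.55332014 0.03989925 0.4920002 ] [-1.74369252e+01 -8.07452111e-04 -8.99905123e+01] 332.6460333485395 [-0.09282687  0.          0.          0.          0.        ] 3.6833
bar [0.578 0.035 0.008] 0.73 [255.  70.]
knob_grip [0.412 0.326 0.089] 0.89 [ 38. 202.]
platform [0.574 0.034 0.013] 0.75 [255.  73.]
shaker [0.51  0.306 0.071] 0.58 [ 47. 126.]
shaker [0.418 0.155 0.047] 0.28 [169. 189.]
```

View pics/w0.png

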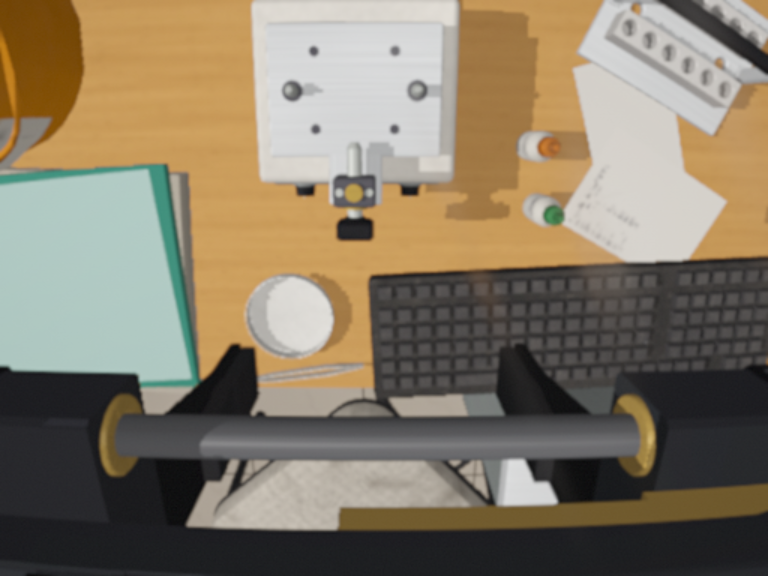

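View pics/w1.png

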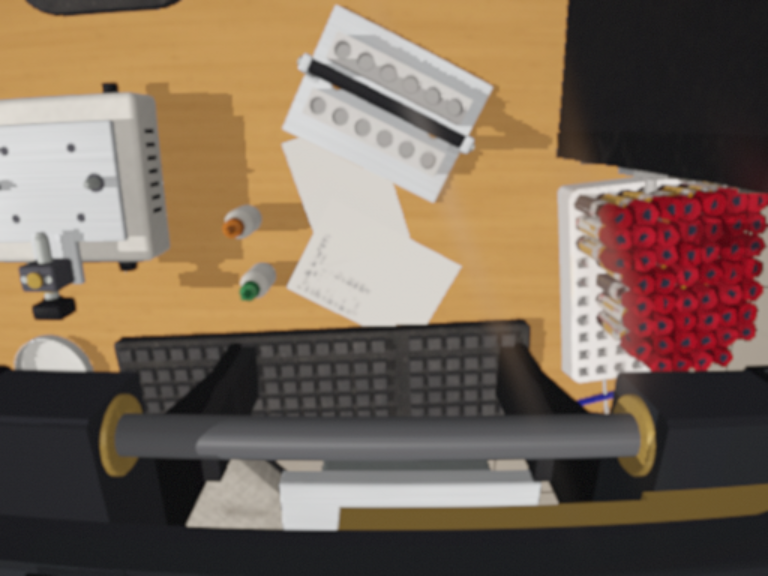

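w0 (768 px scale) shows the pins' tops at (292,90) and (417,90), the plate corners at (266,24), (442,24), (446,156) and (268,157), and the knob at (355,228). w1 shows the platform plate corners at (337,6), (493,90), (435,202) and (283,128), with bar ends at (312,64) and (466,143).

```bash
python3 - <<'E'
from h import *
f0=np.load("w0.npy",allow_pickle=True).item(); f1=np.load("w1.npy",allow_pickle=True).item()
def ctr(f,a,z):
    a=(np.array(a,float)+.5)/1.5-.5; return onz(f,a,z)
p=ctr(f0,[[292,87],[417,87]],.086);d=p[0]-p[1]; print("pins",p,p.mean(0),np.linalg.norm(d),np.degrees(np.arctan2(-d[0],d[1])))
c=ctr(f0,[[266,24],[442,24],[446,156],[268,157]],.07);print("plate",c.mean(0),[np.linalg.norm(c[i]-c[i-1]) for i in range(4)])
print("knob",ctr(f0,[[337,238],[372,238],[355,228]],.098))
c=ctr(f1,[[337,6],[493,90],[435,202],[283,128]],.006);print("platform",c,c.mean(0),[np.linalg.norm(c[i]-c[i-1]) for i in range(4)])
d=(c[0]+c[3]-c[1]-c[2]);print(np.degrees(np.arctan2(-d[0],d[1])))
b=ctr(f1,[[308,68],[466,143]],.065);d=b[0]-b[1];print("bar",b.mean(0),np.linalg.norm(d),np.degrees(np.arctan2(-d[0],d[1])))
E
```

```text
pins [[0.51681225 0.38011491 0.086     ]
 [0.51649824 0.2840655  0.086     ]] [0.51665524 0.3320902  0.086     ] 0.09604991745192215 -0.18731478387440434
plate [0.51457846 0.33208465 0.07      ] [np.float64(0.10276267972089943), np.float64(0.1373429116950538), np.float64(0.10174797715693167), np.float64(0.1469843301695622)]
knob [[0.40063652 0.3468841  0.098     ]
 [0.40061179 0.31877662 0.098     ]
 [0.40875025 0.33232248 0.098     ]]
platform [[ 0.66358373  0.07575764  0.006     ]
 [ 0.59195917 -0.06719918  0.006     ]
 [ 0.48764343 -0.0163323   0.006     ]
 [ 0.55746135  0.12835436  0.006     ]] [0.57516192 0.03014513 0.006     ] [np.float64(0.11844143647027996), np.float64(0.15989599417750025), np.float64(0.1160569384315386), np.float64(0.16065107648737761)]
-26.18465651646962
bar [0.57427776 0.03079062 0.065     ] 0.14207618645320716 -24.470547722862616
```

```bash
python3 - <<'E'
from h import *
env.goto([.42,.331,.2],[180,0,0])
f=env.grab_frame("wrist"); np.save("w2.npy",f,allow_pickle=True)
for r in env.search_frame(f,"knob_grip")[:1]: print(r["xyz"],r["score"])
print(env.read_state()["clock"],f["position"])
cv2.imwrite("pics/w2.png",cv2.resize(f["image"],(800,600)))
E
```

```text
[0.4101, 0.3313, 0.0919] 0.7
5.2083 [0.50360237 0.32968334 0.36273744]
```

View pics/w2.png

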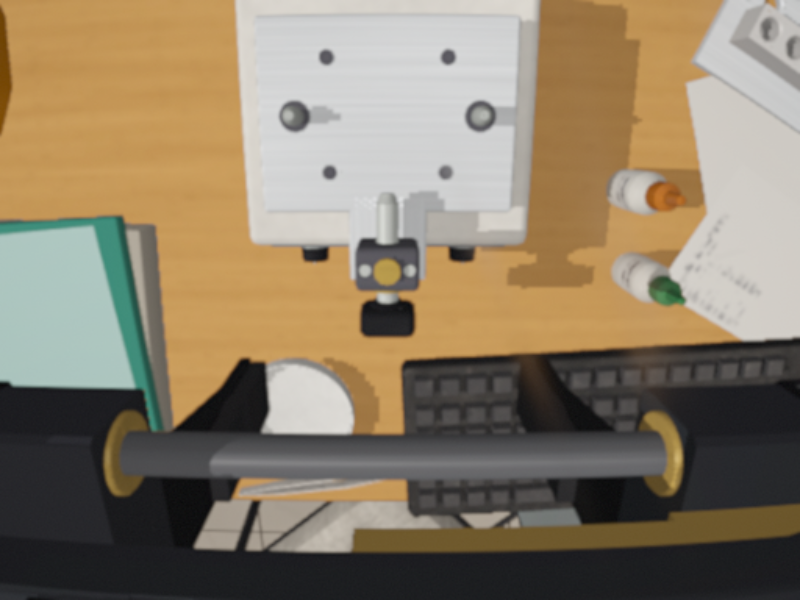

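w2 shows the four plate screws at (326,57), (448,57), (330,172) and (446,172), the pins at about (294,116) and (481,116), and the knob's top at (388,320). I'll refine these with sub-pixel centroids.

```bash
python3 - <<'E'
from h import *
f=np.load("w2.npy",allow_pickle=True).item(); g=cv2.cvtColor(f["image"],cv2.COLOR_BGR2GRAY).astype(float)
def blob(u,v,r=9,t=25):
    u,v=u/1.5625,v/1.5625; y0,x0=int(v)-r,int(u)-r; w=g[y0:y0+2*r+1,x0:x0+2*r+1]
    m=np.clip(np.median(w)-t-w,0,None); m=np.minimum(m,40)
    yy,xx=np.mgrid[y0:y0+2*r+1,x0:x0+2*r+1]; return [(m*xx).sum()/m.sum(),(m*yy).sum()/m.sum()]
s=onz(f,[blob(*a,r=7) for a in [(326,57),(448,57),(330,172),(446,172)]],.07); print("screws",s,s.mean(0))
d=s[0]+s[2]-s[1]-s[3]; e=s[0]+s[1]-s[2]-s[3]; print("yaw",np.degrees(np.arctan2(-d[0],d[1])),np.degrees(np.arctan2(e[1],e[0])))
q=np.array([(294.5,116),(481,116)])/1.5625
for z in (.07,.078,.086): p=onz(f,q,z); print("pins",z,p.ravel(),p.mean(0),p[0,1]-p[1,1])
print("knob",onz(f,np.array([(361,335),(414,335),(388,335)])/1.5625,.098))
c=onz(f,np.array([(254,15),(519,15),(513,211),(266,211)])/1.5625,.07);print("plate",c,c.mean(0))
E
```

```text
screws [[0.54540492 0.36491464 0.07      ]
 [0.54533541 0.3008856  0.07      ]
 [0.48543403 0.3649441  0.07      ]
 [0.48534591 0.30096219 0.07      ]] [0.51538007 0.33292663 0.07      ]
yaw -0.07055752440629827 -0.05065525340129357
pins 0.07 [0.51530702 0.38268262 0.07       0.51513014 0.28218974 0.07      ] [0.51521858 0.33243618 0.07      ] 0.1004928750790513
pins 0.078 [0.51498715 0.38123424 0.078      0.51481511 0.28348766 0.078     ] [0.51490113 0.33236095 0.078     ] 0.09774658129960118
pins 0.086 [0.51466728 0.37978586 0.086      0.51450008 0.28478558 0.086     ] [0.51458368 0.33228572 0.086     ] 0.09500028752015105
knob [[0.40007405 0.34717923 0.098     ]
 [0.40004963 0.31824097 0.098     ]
 [0.4000667  0.33243479 0.098     ]]
plate [[0.56684235 0.40187662 0.07      ]
 [0.56649958 0.26405088 0.07      ]
 [0.46388147 0.2618863  0.07      ]
 [0.46405845 0.40139071 0.07      ]] [0.51532046 0.33230113 0.07      ]
```

```bash
python3 - <<'E'
from h import *
env.goto([.4045,.3325,.15],[180,0,0])
print(env.move_straight([.4045,.3325,.065],rate=.08,force_limit=10))
S=env.read_state; s=S(); print(s["position"],s["force"])
env.gripper_to(0.2,40); s=S(); print(s["position"],s["force"],s["opening"],s["finger_force"],s["clock"])
print(env.move_straight([.3745,.3325,.065],rate=.03,force_limit=22)); s=S(); print(s["position"],s["force"],s["opening"],s["clock"])
env.dwell(.3); s=S(); print(s["position"],s["force"])
E
```

```text
False
[0.40479442 0.33289022 0.06554261] [-0.19807294  0.16580328  0.1804533 ]
[0.40469051 0.33381392 0.06499624] [-0.40108561  5.33438283 -2.0918463 ] 0.34273359203644116 39.999307952821255 7.7167
False
[0.37653062 0.33389683 0.06503593] [ 6.88837119  4.78402016 -8.51061118] 0.34021487075619666 8.8667
[0.37651359 0.3338378  0.06504046] [ 7.31562569  4.13642036 -7.75746966]
```

```bash
python3 - <<'E'
from h import *
env.gripper_to(0.8); s=env.read_state(); print(s["force"])
env.move_straight([.3765,.3335,.2],rate=.15)
for y in (64.5,-115.5):
    print(y,env.inverse_kinematics([.575,.03,.04],[180,0,y]),env.inverse_kinematics([.515,.333,.11],[180,0,y+25.5]))
f=env.grab_frame("wrist"); r=env.search_frame(f,"knob_grip"); print(r[0]["xyz"] if r else None)
env.goto([.56,.03,.25],[180,0,64.5])
f=env.grab_frame("wrist"); np.save("w3.npy",f,allow_pickle=True); print(f["position"],env.read_state()["clock"],env.read_state()["position"])
cv2.imwrite("pics/w3.png",cv2.resize(f["image"],(800,600)))
E
```

```text
[ 0.39349038 -0.14095357  0.70640499]
64.5 [ 19.09981102  28.37047553 -19.17101677   0.         -42.4585077
 135.40018898] [ 47.99041076  26.50666792  -9.78421844   0.         -53.70911363
 132.00958924]
-115.5 [ 19.09981102  28.37047553 -19.17101677   0.         -42.4585077
 -44.59981102] [ 47.99041076  26.50666792  -9.78421844   0.         -53.70911363
 -47.99041076]
[0.3882, 0.3328, 0.0915]
[0.59603834 0.10429518 0.41168092] 12.9083 [0.55985423 0.03056166 0.24976152]
```

View pics/w3.png

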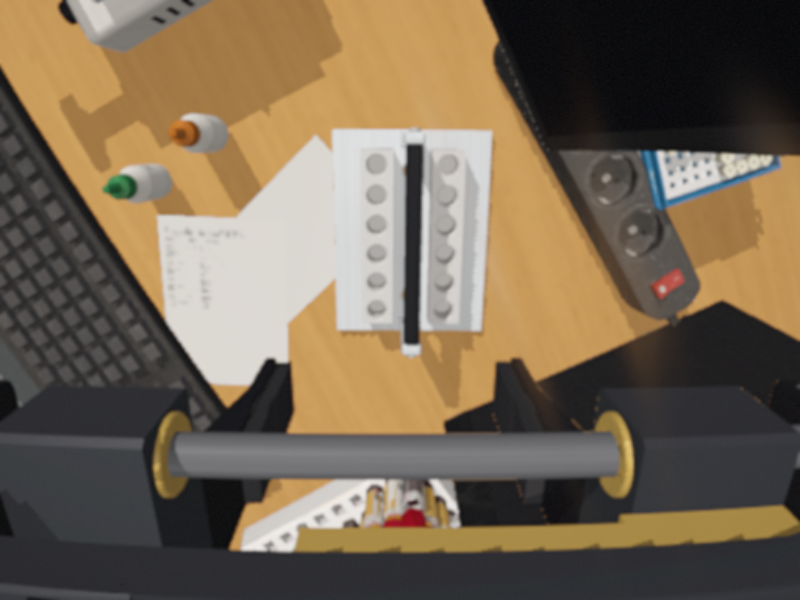

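w3 shows the platform almost aligned with the tool. Plate corners are at (332,129), (493,130), (483,332) and (337,331), and the bar runs from (414,141) to (411,348).

```bash
python3 - <<'E'
from h import *
f=np.load("w3.npy",allow_pickle=True).item()
c=onz(f,np.array([(332,129),(493,130),(483,332),(337,331)])/1.5625,.006);print(c,c.mean(0),[np.linalg.norm(c[i]-c[i-1]) for i in range(4)])
d=c[0]+c[1]-c[2]-c[3]; print("yaw",np.degrees(np.arctan2(-d[0],d[1])))
d=c[1]+c[2]-c[0]-c[3]; print("yaw",np.degrees(np.arctan2(d[1],d[0])))
b=onz(f,np.array([(414,142),(411.5,347)])/1.5625,.065);d=b[0]-b[1];print("bar",b.mean(0),np.linalg.norm(d),np.degrees(np.arctan2(-d[0],d[1])))
s=[];g=[(376,163),(448,163),(376,194),(448,194),(376,224),(446,224),(376,253),(444,253),(376,281),(443,281),(376,308),(442,308)]
s=onz(f,np.array(g)/1.5625,.028);print("sockets",s.mean(0)); d=s[0]+s[1]-s[-1]-s[-2]; print(np.degrees(np.arctan2(-d[0],d[1])))
E
```

```text
[[ 0.55733565  0.1293959   0.006     ]
 [ 0.66623725  0.07691977  0.006     ]
 [ 0.59663518 -0.06949367  0.006     ]
 [ 0.4867704  -0.0160373   0.006     ]] [0.57674462 0.03019618 0.006     ] [np.float64(0.1616486051935814), np.float64(0.12088549056718309), np.float64(0.16211521025724449), np.float64(0.12217958544249351)]
yaw -25.653917917676743
yaw -25.837503291760584
bar [0.57618963 0.03152466 0.065     ] 0.1422132084405234 -25.579283727488157
sockets [0.57636382 0.03254321 0.028     ]
-26.14177705128965
```

```bash
python3 - <<'E'
from h import *
Y=64.2; S=env.read_state
def show(t):
    s=S(); print(t,np.round(s["position"],4),np.round(s["tool_rot"],2),np.round(s["force"],1),np.round(s["wrist_torque"],2),round(s["opening"],3),round(s["clock"],2))
env.goto([.5763,.031,.15],[180,0,Y])
print(env.move_straight([.5763,.031,.039],rate=.1,force_limit=10)); show("down")
env.gripper_to(0.05,55); show("grip")
env.move_straight([.5763,.031,.06],rate=.05); show("up")
env.move_straight([.545,.031,.2],rate=.12); env.dwell(.3); show("lift")
env.goto([.515,.333,.2],[180,0,90]); env.dwell(.3); show("over")
f=env.grab_frame("wrist"); np.save("w4.npy",f,allow_pickle=True)
cv2.imwrite("pics/w4.png",cv2.resize(f["image"],(800,600)))
E
```

```text
False
down [0.5769 0.0311 0.0397] [ 1.7993e+02 -6.0000e-02  6.4210e+01] [ 0.3 -0.5 -0.1] [-0.06 -0.07 -0.03] 0.799 14.66
grip [0.5759 0.031  0.0389] [-1.7996e+02  2.0000e-02  6.4190e+01] [-1.7  1.   1.1] [0.14 0.3  0.03] 0.127 15.64
up [0.5762 0.031  0.0602] [ 1.7999e+02 -2.0000e-02  6.4190e+01] [ 0.2  0.2 -3.4] [-0.17 -0.05 -0.05] 0.13 16.21
lift [0.5449 0.031  0.1996] [-1.7997e+02  3.0000e-02  6.4200e+01] [-0.9  0.2 -2.9] [-0.15 -0.08  0.02] 0.126 17.85
over [0.5154 0.3321 0.2002] [ 1.7999e+02 -1.0000e-02  8.9910e+01] [ 0.3 -0.1 -3.4] [-0.   -0.14 -0.05] 0.13 19.31
```

View pics/w4.png

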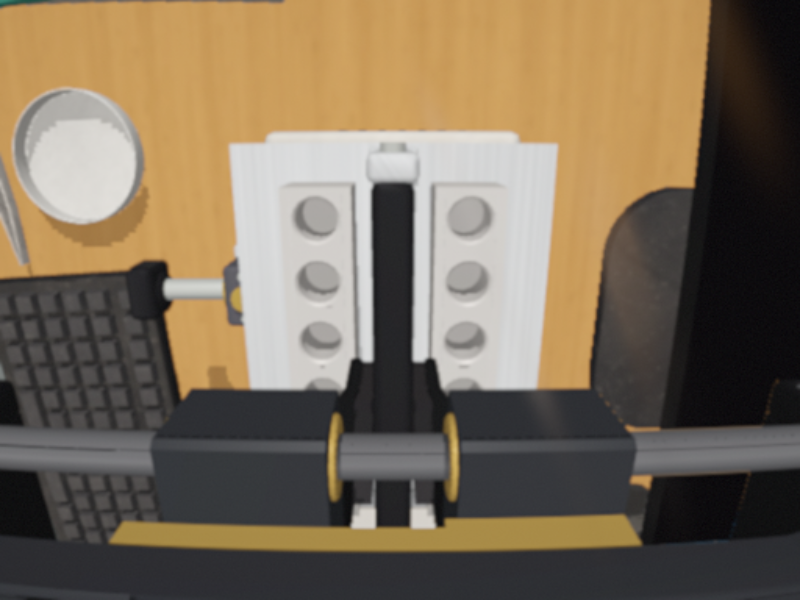

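The held platform sits square, with its +y edge at row 143 (corners (230,143) and (556,143)). The knob is out at (148,290), and its stem axis is on row ~289. I'll measure both in this picture.

```bash
python3 - <<'E'
from h import *
f=np.load("w4.npy",allow_pickle=True).item()
print("pos",f["position"],f["orientation"])
c=onz(f,np.array([(230,143),(556,143)])/1.5625,.167);print("edge",c)
print("side edges mid x at y", onz(f,np.array([(245,290),(547,290)])/1.5625,.167).mean(0))
print("stem",onz(f,np.array([(190,280),(190,298),(190,289)])/1.5625,.084))
print("stem top",onz(f,np.array([(190,289)])/1.5625,.09))
print("housing edge +y",onz(f,np.array([(392,132)])/1.5625,.054))
E
```

```text
pos [0.516051   0.41397034 0.36220062] [-1.74371327e+01  1.10423748e-02 -1.16509541e-01]
edge [[0.4565092  0.41259695 0.167     ]
 [0.57575948 0.41235923 0.167     ]]
side edges mid x at y [0.51723323 0.35638593 0.167     ]
stem [[0.40177477 0.33803311 0.084     ]
 [0.40051001 0.32742262 0.084     ]
 [0.40114924 0.33275644 0.084     ]]
stem top [[0.40362734 0.33450799 0.09      ]]
housing edge +y [[0.51562289 0.41688295 0.054     ]]
```

```bash
python3 - <<'E'
from h import *
S=env.read_state
def show(t):
    s=S(); print(t,np.round(s["position"],4),np.round(s["tool_rot"],2),np.round(s["force"],1),np.round(s["wrist_torque"],2),round(s["opening"],3),round(s["clock"],2))
X,Y=.5152,.3333
env.move_straight([X,Y,.135],[180,0,90],rate=.08); env.dwell(.2); show("above")
print(env.move_straight([X,Y,.1085],rate=.02,force_limit=8)); show("down")
E
```

```text
above [0.5154 0.3335 0.1357] [ 1.7995e+02 -5.0000e-02  9.0000e+01] [ 0.2  0.1 -2.8] [-0.13 -0.08 -0.01] 0.131 20.52
False
down [0.5152 0.3332 0.109 ] [179.99  -0.    90.  ] [-2.3 -0.3 -0.5] [-0.35  0.41 -0.02] 0.133 22.0
```

```bash
python3 - <<'E'
from h import *
S=env.read_state
def show(t):
    s=S(); print(t,np.round(s["position"],4),np.round(s["tool_rot"],2),np.round(s["force"],1),np.round(s["wrist_torque"],2),round(s["opening"],3),round(s["clock"],2))
print(env.move_straight([.5152,.3333,.106],rate=.01,force_limit=10)); env.dwell(.2);show("press")
env.gripper_to(.5); env.dwell(.3); show("open")
env.move_straight([.5152,.3333,.2],rate=.12)
env.goto([.39,.3335,.23],[180,0,0])
f=env.grab_frame("wrist"); np.save("w5.npy",f,allow_pickle=True); cv2.imwrite("pics/w5.png",cv2.resize(f["image"],(800,600)))
E
```

```text
True
press [0.5152 0.3332 0.1089] [1.7998e+02 3.0000e-02 9.0040e+01] [0.4 0.9 5.4] [ 0.14 -0.22 -0.01] 0.133 22.42
open [0.5137 0.332  0.1074] [-179.8     0.19   89.99] [ 0.1  0.  -0.4] [-0.05 -0.16  0.  ] 0.502 23.55
```

View pics/w5.png

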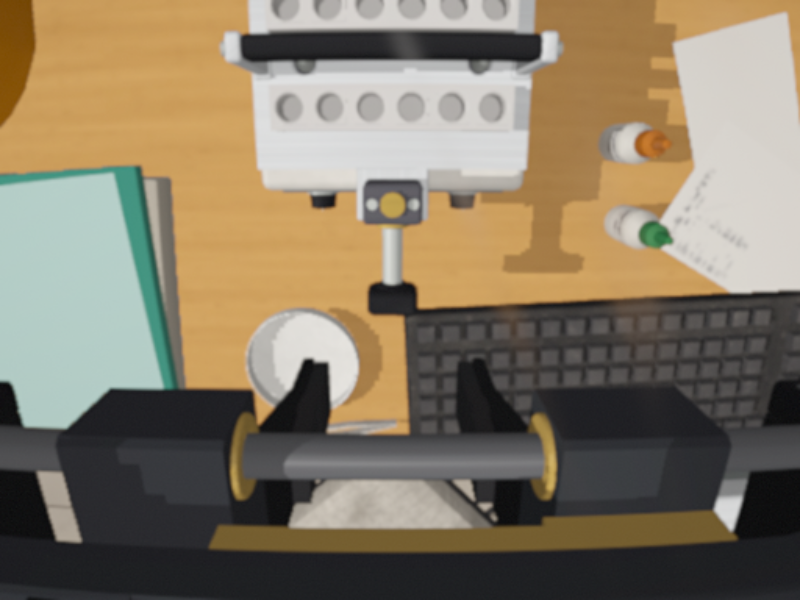

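The platform lies flat: both pin heads show in its holes at (303,65) and (480,65), and the front edge is parallel to the housing. The knob is still out at (392,298), so I'll push it home.

```bash
python3 - <<'E'
from h import *
S=env.read_state
def show(t):
    s=S(); print(t,np.round(s["position"],4),np.round(s["force"],1),round(s["opening"],3),round(s["clock"],2))
f=np.load("w5.npy",allow_pickle=True).item()
print("edge",onz(f,np.array([(258,169),(526,169)])/1.5625,.076))
env.gripper_to(.8)
env.goto([.3765,.3337,.15],[180,0,0])
print(env.move_straight([.3765,.3337,.065],rate=.08,force_limit=10)); show("at")
env.gripper_to(.2,45); show("grip")
print(env.move_straight([.410,.3337,.065],rate=.03,force_limit=25)); env.dwell(.4); show("home")
E
```

```text
edge [[0.45543653 0.41297048 0.076     ]
 [0.45540348 0.25295416 0.076     ]]
False
at [0.3768 0.3341 0.0655] [-0.5  0.  -0.2] 0.803 28.47
grip [0.3765 0.3339 0.065 ] [-0.2  0.8  0.3] 0.339 29.23
True
home [0.4045 0.3338 0.0649] [-2.3  0.9  5.2] 0.341 30.58
```

```bash
python3 - <<'E'
from h import *
env.gripper_to(.8); env.move_straight([.4045,.3337,.2],rate=.12); env.goto([.39,.3335,.23],[180,0,0]); env.dwell(.3)
f=env.grab_frame("wrist"); cv2.imwrite("pics/w6.png",cv2.resize(f["image"],(800,600))); s=env.read_state(); print(s["clock"],s["force"])
E
```

```text
33.4167 [ 0.15719141 -0.408374    0.07397366]
```

View pics/w6.png

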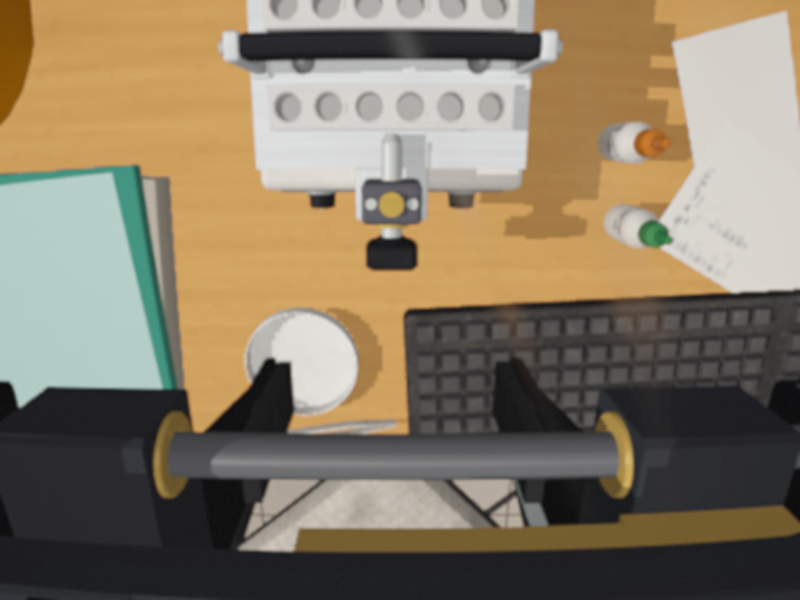

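The bolt at (392,150) now reaches over the platform's front edge, the knob is home at (392,253), and the bottles and dish haven't moved.

```bash
python3 -c "
from workcell import env
print(env.close_job())"
```

```text
the job is handed in; nothing more can be done
None
```

The platform sits flat on both locating pins with the locking knob pushed home, and I handed the job in at about 33 s of the 61 s allowed; the hand-in call did not report a verdict.

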